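Weigh by hand: put the solid titanium test bar in the inspection tray

ROBOT

A 6-joint arm with a two-finger parallel gripper is mounted at the origin on the work surface. World frame = base frame: x ahead of the robot, y to its left, z up, the work surface at z = 0. Lengths are in m, angles in rad, forces in N, time in s.
With the tool pointing down it reaches from about 0.25 to 0.775 m from the base axis. Payload 4 kg.
Tool frame: the origin (TCP) lies at the very end of the fingers, on their centre line; the grasp point (between the pads) lies 19 mm behind it (r.grip_point_offset is the distance from the TCP to the grasp point, in m); y points along the fingers, z is the direction in which the jaws open and shut, and the axes are right-handed (so a half turn about y gives the same grasp; the last joint's range is limited). The gripper opens to 94 mm and grips with 3 to 60 N. Pads are 16 mm wide; open, the fingers measure 119 mm over their backs; the gripper's body (75 mm by 177 mm) begins 78 mm behind the grasp point.
Start: joints at [1.177, 0.087, 1.371, -0, 1.684, -0.103], TCP at [0.158, 0.527, 0.181] pointing down, gripper open.
Joint ranges: [-3.1, 3.1], [-0.76, 2.03], [0.27, 2.55], [-1.08, 4.22], [0.17, 2.65], [-2.57, 2.57]. Speed limits (rad/s): [2.79, 2.79, 3.14, 3.14, 3.14, 3.14].

INTERFACE

Orientations are given as a rotation vector (axis times angle).
In Python, from bench import read_state, snapshot, calibration, r gives the robot as it stands.
- The arm moves only by the shell command python3 -m creep 'ROWS' [FORCE]. ROWS is JSON, a list that holds one entry, the list of rows, each a list of 7 numbers: the shift along the tool's x, y, z normalised to -1 to 1, where 1 is 200 mm, then the turn, a rotation vector about the tool's x, y, z normalised to -1 to 1, where 1 is pi rad, then the finger opening in mm, from 0 to 94. A call has 1 to 5 rows; each row is the pose to reach, as a shift and turn from the pose measured when the call began, along the tool's axes at that moment, turning the shorter way round; what a row does not reach only later rows make up. A row lasts 1/8 s, in which the tool goes at most 62.5 mm and 10.7 degrees, less where a joint would pass 70% of its speed; a pose out of reach is approached as far as the arm can. A call with a number of a shift or a turn outside -1 to 1 is refused whole. A call with a gripper value outside its range is refused whole. The fingers move at their own pace and stop on an object; FORCE is the grip in N (left out, the last holds). Time passes only in rows, so rows that repeat a pose let the fingers close. It gives the time, the measured TCP pose, the force and the opening at its end, in the units of the state.
- read_state(): the state, without advancing time (a new reading comes with each control period).
- snapshot(name): name is "side" or "top" or "wrist"; returns the picture (400x640x3 uint8, red, green, blue); there is no depth.
- calibration(name): a dict with "camera_matrix" (3x3 intrinsics, pixels), "eye" and "attitude" of the camera in the world. Camera axes: x right, y down, z forward; pixel columns grow to the right and rows downward; lengths in m; the calibration is good to about 2 mm. A picture is of the moment at which its call begins: read the wrist's pose just before it. calibration takes no time and is no camera call; for the wrist camera it gives the pose at the moment of the call.
- r.finish_job(): hands the job in, once; it reports no verdict.
The state is a dict: "time": time; "joint_pos": joint angles; "qd": joint speeds; "joint_efforts": joint torques, N m; "tcp_pos": TCP position; "eef_rot": TCP orientation; "ft_force": force on the tool from outside, world axes, zero at the start; "torque": the same for the moment, N m; "grip_width": finger opening in m.
Only numpy, scipy, OpenCV 4.12 (cv2) and the standard library are available. Lean on these libraries where they do the work, as an engineer would, in place of code of your own. Each camera call takes 0.05 s, during which the arm holds its last target. There are 200 camera calls.

TASK

Two identical-looking grey titanium test bars stand in the black holder: one is solid, the other is hollow inside. Feel by lifting which is the heavier, solid one, and put that one into the blue tray; the lighter one belongs in the black holder when you are finished.

Things in the scene. Friction and masses are not known exactly. Their poses are not given: they have to be found in the camera images.
- holder: Fixed black plastic holder, 76 x 190 mm and 22 mm high, with two square open-topped cells (56 mm wide inside, floor 5 mm above the bench, walls 22 mm above the bench) 110 mm apart along its long side. A test bar stands upright in each cell. Origin: centre of its underside, on the bench; y along its long side, z up.
- place_a (a point): Centre (half-way up, 50 mm above the bench) of the test bar that stands in the holder's +y cell at the start; the point is fixed to the holder and does not follow the bar. The bars are plain upright grey metal cylinders, 40 mm in diameter and 90 mm tall, alike to the eye. At random one of them is solid (0.45 to 0.56 kg), the other hollow (0.14 to 0.18 kg). At the start each bar stands within 3 mm of the middle of its cell.
- place_b (a point): The same point for the test bar in the holder's -y cell, 110 mm from place_a; also fixed to the holder.
- blue_tray: Fixed open blue plastic tray, 130 mm (x) by 150 mm (y) outside, 30 mm high, walls 4 mm, inner floor 4 mm above the bench. Origin: centre of its underside, on the bench; z up. A similar yellow tray with other parts in it stands on the same bench.
Mind the look-alikes: they are no part of the job. What is meant by the holder is not purple, and is the smaller of those in its own colour.

How it is judged:
At the end, for the whole second after the job is handed in: The blue tray carries the solid bar (a load of 3.5 to 9 N rests on it) and the holder carries only the hollow bar (a load of 0.8 to 3.2 N rests on it) (contact force between blue_tray and anything else between 3.5 and 9 N and contact force between holder and anything else between 0.8 and 3.2 N); the robot touches nothing.
It also fails if it takes over 64 s, if anything falls off the work surface, if the arm or the gripper's body presses on something with over 40 N, if the wrist force passes 120 N, or if a joint passes its speed limit or range.

## Working session

There is one attempt and no reset: what is moved stays moved. The work goes in short steps, Python scripts to look and compute and a shell command to move; the robot and the scene stay as the last step left them, time stands still between calls to the robot, and variables do not carry over. Pictures are saved under pics/ and viewed, about 8 in all and at most 12, crops included, and the job is handed in when it is done.

```bash
ls; mkdir -p pics; python3 - <<'E'
from bench import read_state, snapshot, calibration, r
import cv2
s=read_state();print(s)
for n in("top","side"):
    cv2.imwrite(f"pics/{n}0.png",snapshot(n)[:,:,::-1]);print(n,calibration(n))
E
```

```text
pics
{'time': 0.0, 'joint_pos': array([ 1.17693136e+00,  8.79288966e-02,  1.37220383e+00, -1.33576633e-05,
        1.68359992e+00, -1.03075860e-01]), 'qd': array([ 0.00124299,  0.00056293,  0.0003364 , -0.00048112, -0.00058471,
        0.00110736]), 'joint_efforts': array([-6.77560638e-04, -3.40187144e+01, -3.02426291e+01,  7.17709330e-02,
        3.31425795e-02, -1.76449607e-04]), 'tcp_pos': array([0.15745966, 0.52636613, 0.17994408]), 'eef_rot': array([-1.56079953,  0.22871048, -0.22790146]), 'ft_force': array([-0.24916033, -0.08276308,  0.51428013]), 'torque': array([0.05370489, 0.04635111, 0.04488366]), 'grip_width': 0.09400376500765019}
top {'camera_matrix': array([[416.74772789,   0.        , 317.36349724],
       [  0.        , 416.74772789, 197.65187327],
       [  0.        ,   0.        ,   1.        ]]), 'eye': array([0.3079288 , 0.00286974, 0.98430128]), 'attitude': array([-2.18803857,  2.13041275, -0.13641893])}
side {'camera_matrix': array([[382.08263685,   0.        , 317.67390036],
       [  0.        , 382.08263685, 197.45300239],
       [  0.        ,   0.        ,   1.        ]]), 'eye': array([ 0.40022028, -0.54621681,  0.65587993]), 'attitude': array([-2.40103331,  0.03457103, -0.02233172])}
```

View pics/top0.png

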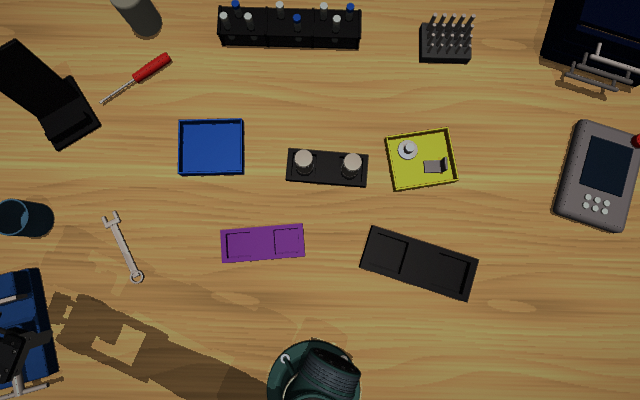

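View pics/side0.png

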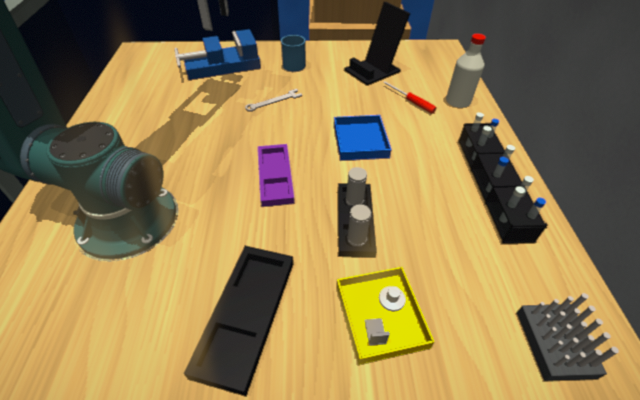

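The top picture shows three things that could be taken for the holder:
- The small black one with two bars at (327,167).
- The larger, empty black one at (418,263).
- The purple one at (262,243).

By the description it is the first. The possible trays are the blue one at (211,147) and the yellow one at (421,160); I take the blue. Next I measure and check both in a crop.

```bash
cat > h.py <<'E'
import numpy as np, cv2
from scipy.spatial.transform import Rotation as R
from bench import read_state, snapshot, calibration, r
def back(n,uv,z,c=None):
    c=c or calibration(n);d=R.from_rotvec(c["attitude"]).apply(np.linalg.inv(c["camera_matrix"])@[uv[0],uv[1],1])
    return c["eye"]+d*(z-c["eye"][2])/d[2]
def proj(n,P,c=None):
    c=c or calibration(n);p=R.from_rotvec(c["attitude"]).inv().apply(np.atleast_2d(P)-c["eye"])@c["camera_matrix"].T
    return p[:,:2]/p[:,2:]
def rows(p,rot=None):
    s=read_state();T=R.from_rotvec(s["eef_rot"])
    d=T.inv().apply(np.array(p)-s["tcp_pos"])/.2
    t=(T.inv()*rot).as_rotvec()/np.pi if rot is not None else np.zeros(3)
    return d.round(4),t.round(4)
E
python3 - <<'E'
from h import *
im=cv2.imread("pics/top0.png");hsv=cv2.cvtColor(im,cv2.COLOR_BGR2HSV)
def rect(m,x0,y0,x1,y1,z,nm):
    k=np.zeros_like(m);k[y0:y1,x0:x1]=m[y0:y1,x0:x1]
    c=max(cv2.findContours(k,0,2)[0],key=cv2.contourArea)
    W=np.array([back("top",p[0],z)[:2] for p in c])
    q=cv2.minAreaRect((W*1000).astype(np.float32));print(nm,q,cv2.boxPoints(q).round().tolist())
    return W
rect(cv2.inRange(hsv,(100,120,30),(130,255,255)),165,105,260,190,.03,"tray")
dark=cv2.inRange(hsv,(0,0,0),(179,255,50))
rect(dark,275,135,380,200,.022,"holder")
g=cv2.inRange(hsv,(0,0,110),(179,70,255))
for b in((285,140,325,185),(335,140,375,185)):
    rect(g,*b,.095,"bar")
o=cv2.resize(im[100:220,160:480],None,fx=2.5,fy=2.5,interpolation=2)
cv2.imwrite("pics/crop.png",o)
E
```

```text
tray ((540.225830078125, 257.03143310546875), (133.25831604003906, 148.0493621826172), 3.0180535316467285) [[470.0, 327.0], [478.0, 180.0], [611.0, 187.0], [603.0, 334.0]]
holder ((498.65570068359375, -18.124473571777344), (188.2628173828125, 78.46302795410156), 86.60745239257812) [[454.0, -110.0], [532.0, -114.0], [543.0, 74.0], [465.0, 78.0]]
bar ((505.0628967285156, 35.01634979248047), (35.92330551147461, 35.67833709716797), 46.19542694091797) [[480.0, 34.0], [506.0, 10.0], [530.0, 36.0], [505.0, 60.0]]
bar ((500.2709045410156, -72.77323913574219), (35.44548034667969, 37.02427291870117), 1.5657521486282349) [[482.0, -55.0], [483.0, -92.0], [518.0, -91.0], [517.0, -54.0]]
```

View pics/crop.png

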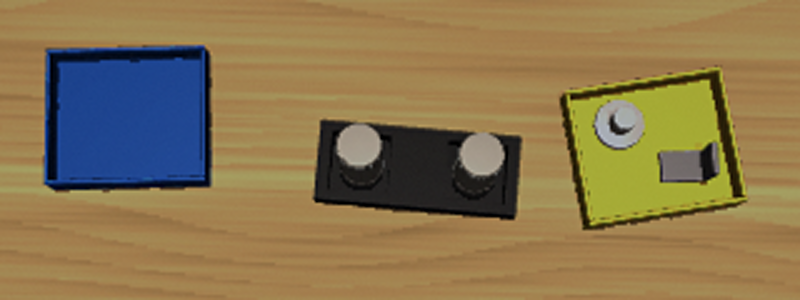

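The crop confirms the holder: small, black, with two grey bars, their tops at about (304,158) and (352,165) in the full image. The blue tray is empty. Next comes the approach to bar A.

```bash
cat >> h.py <<'E'
def down(yaw): # y down, z = jaw dir at yaw
    z=np.array([np.cos(yaw),np.sin(yaw),0]);y=np.array([0,0,-1.]);return R.from_matrix(np.c_[np.cross(y,z),y,z])
E
python3 - <<'E'
from h import *
s=read_state();print(R.from_rotvec(s["eef_rot"]).as_matrix().round(3))
for a in (0,90,-90,180):print(a,rows((.503,.036,.15),down(np.radians(a-3.4))))
E
```

```text
[[ 0.958 -0.001  0.287]
 [-0.287 -0.002  0.958]
 [-0.    -1.    -0.002]]
0 (array([ 2.3581,  0.1534, -1.8536]), array([6.000e-04, 4.263e-01, 4.000e-04]))
90 (array([ 2.3581,  0.1534, -1.8536]), array([ 0.0006, -0.0737, -0.0001]))
-90 (array([ 2.3581,  0.1534, -1.8536]), array([2.000e-04, 9.263e-01, 9.000e-04]))
180 (array([ 2.3581,  0.1534, -1.8536]), array([ 4.000e-04, -5.737e-01, -6.000e-04]))
```

```bash
python3 -m creep '[[[0.3,0,-0.24,0,-0.03,0,94],[0.6,0,-0.47,0,-0.06,0,94],[0.9,0,-0.7,0,-0.0737,0,94],[1,0,-0.79,0,-0.0737,0,94],[1,0,-0.79,0,-0.0737,0,94]]]'; python3 -c "
from h import *
print(rows((.503,.036,.15),down(np.radians(86.6))))"
```

```text
time: 0.72
tcp_pos: [0.3054, 0.3148, 0.18]
eef_rot: [-1.573, 0.052, -0.051]
ft_force: [-0.7, 1.7, -0.3]
grip_width: 0.0942
(array([ 1.0775,  0.153 , -1.3257]), array([ 0.0009, -0.002 , -0.0002]))
```

```bash
python3 -m creep '[[[0.2,0,-0.25,0,0,0,94],[0.4,0,-0.5,0,0,0,94],[0.6,0,-0.75,0,0,0,94],[0.8,0,-1,0,0,0,94],[0.8,0,-1,0,0,0,94]]]'; python3 - <<'E'
from h import *
print(rows((.503,.036,.15),down(np.radians(86.6))))
cv2.imwrite("pics/wrist1.png",snapshot("wrist")[:,:,::-1])
E
```

```text
time: 1.35
tcp_pos: [0.4531, 0.1029, 0.1796]
eef_rot: [-1.573, 0.056, -0.053]
ft_force: [0.0, 0.7, 0.7]
grip_width: 0.094
(array([ 0.2727,  0.1486, -0.316 ]), array([ 0.0009, -0.0034, -0.0006]))
```

```bash
python3 -m creep '[[[0.14,0,-0.15,0,0,0,94],[0.27,0.05,-0.32,0,0,0,94],[0.277,0.1,-0.328,0,0,0,94],[0.277,0.15,-0.328,0,0,0,94],[0.277,0.15,-0.328,0,0,0,94]]]'; python3 - <<'E'
from h import *
print(rows((.503,.036,.15),down(np.radians(86.6))))
c=calibration("wrist");im=snapshot("wrist")[:,:,::-1].copy()
for p in((.503,.036),(.4985,-.073)):
    q=proj("wrist",[[p[0]+.02*np.cos(a),p[1]+.02*np.sin(a),.095] for a in np.linspace(0,6.28,60)],c)
    cv2.polylines(im,[q.round().astype(np.int32)],True,(0,0,255),1)
cv2.imwrite("pics/wrist2.png",im)
E
```

```text
time: 2.02
tcp_pos: [0.5021, 0.0361, 0.1487]
eef_rot: [-1.572, 0.055, -0.048]
ft_force: [-0.5, 0.9, 0.6]
grip_width: 0.0942
(array([ 0.0043, -0.0066, -0.0001]), array([ 0.0008, -0.0021, -0.0014]))
```

View pics/wrist2.png

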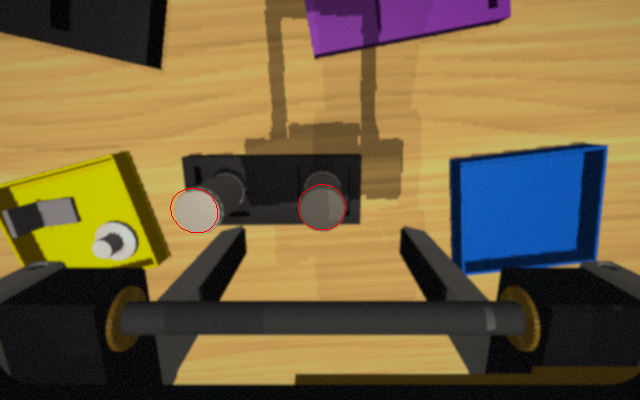

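The projected circles sit on both bar tops, A at (323,207) and B at (195,210). Next: descend, grip and lift.

```bash
python3 -m creep '[[[0.004,0.15,0,0,0,0,94],[0.004,0.3,0,0,0,0,94],[0.004,0.45,0,0,0,0,94],[0.004,0.54,0,0,0,0,94],[0.004,0.54,0,0,0,0,94]]]' 40 && python3 -m creep '[[[0,0,0,0,0,0,45],[0,0,0,0,0,0,30],[0,0,0,0,0,0,30],[0,0,0,0,0,0,30],[0,0,0,0,0,0,30]]]' 40
```

```text
time: 2.7
tcp_pos: [0.5021, 0.036, 0.0406]
eef_rot: [-1.572, 0.056, -0.047]
ft_force: [0.3, -1.2, 0.1]
grip_width: 0.0941
time: 3.32
tcp_pos: [0.5022, 0.036, 0.0407]
eef_rot: [-1.572, 0.056, -0.048]
ft_force: [0.6, 0.1, 0.2]
grip_width: 0.0474
```

```bash
python3 -m creep '[[[0,0,0,0,0,0,30],[0,0,0,0,0,0,30],[0,0,0,0,0,0,30],[0,0,0,0,0,0,30]]]' 40; python3 -m creep '[[[0,-0.1,0,0,0,0,30],[0,-0.2,0,0,0,0,30],[0,-0.3,0,0,0,0,30],[0,-0.4,0,0,0,0,30],[0,-0.4,0,0,0,0,30]]]' 40;for i in 1 2 3; do python3 -m creep '[[[0,0,0,0,0,0,30],[0,0,0,0,0,0,30]]]'; done
```

```text
time: 3.82
tcp_pos: [0.5022, 0.0359, 0.0407]
eef_rot: [-1.573, 0.056, -0.048]
ft_force: [0.8, -0.0, -0.7]
grip_width: 0.0395
time: 4.45
tcp_pos: [0.5037, 0.0361, 0.1221]
eef_rot: [-1.573, 0.053, -0.05]
ft_force: [-0.1, 0.9, -1.7]
grip_width: 0.0392
time: 4.7
tcp_pos: [0.503, 0.0362, 0.1209]
eef_rot: [-1.572, 0.055, -0.049]
ft_force: [-0.4, 0.8, -1.6]
grip_width: 0.0398
time: 4.95
tcp_pos: [0.5026, 0.0362, 0.1201]
eef_rot: [-1.572, 0.056, -0.048]
ft_force: [-0.1, -0.2, -1.1]
grip_width: 0.0391
time: 5.2
tcp_pos: [0.5025, 0.0362, 0.1201]
eef_rot: [-1.572, 0.056, -0.047]
ft_force: [0.9, 0.6, -1.3]
grip_width: 0.0394
```

A pulls about 1.4 N, so it looks hollow. I'll put it back and weigh B as well.

```bash
python3 -m creep '[[[0,0.12,0,0,0,0,30],[0,0.24,0,0,0,0,30],[0,0.34,0,0,0,0,30],[0,0.393,0,0,0,0,30],[0,0.395,0,0,0,0,30]]]'; python3 -m creep '[[[0,0,0,0,0,0,30],[0,0,0,0,0,0,94],[0,0,0,0,0,0,94],[0,0,0,0,0,0,94],[0,0,0,0,0,0,94]]]';python3 -m creep '[[[0,0,0,0,0,0,94],[0,0,0,0,0,0,94],[0,0,0,0,0,0,94]]]'
```

```text
time: 5.82
tcp_pos: [0.5023, 0.0359, 0.0412]
eef_rot: [-1.573, 0.056, -0.048]
ft_force: [-0.2, 0.9, -1.4]
grip_width: 0.0392
time: 6.45
tcp_pos: [0.5024, 0.0359, 0.0414]
eef_rot: [-1.572, 0.055, -0.048]
ft_force: [-0.5, -0.1, -0.1]
grip_width: 0.076
time: 6.82
tcp_pos: [0.5025, 0.036, 0.0414]
eef_rot: [-1.572, 0.055, -0.048]
ft_force: [0.7, -0.2, 0.7]
grip_width: 0.0938
```

```bash
python3 -m creep '[[[0,-0.15,0,0,0,0,94],[0,-0.3,0,0,0,0,94],[0,-0.45,0,0,0,0,94],[0,-0.55,0,0,0,0,94],[0,-0.55,0,0,0,0,94]]]'; python3 -c "
from h import *
print(rows((.4987,-.073,.15),down(np.radians(86.6))))
cv2.imwrite('pics/wrist3.png',snapshot('wrist')[:,:,::-1])"
```

```text
time: 7.45
tcp_pos: [0.5042, 0.0361, 0.1533]
eef_rot: [-1.573, 0.052, -0.051]
ft_force: [-0.1, 0.4, -0.8]
grip_width: 0.0938
(array([ 0.0083,  0.0178, -0.5463]), array([ 0.0007, -0.002 , -0.0001]))
```

View pics/wrist3.png

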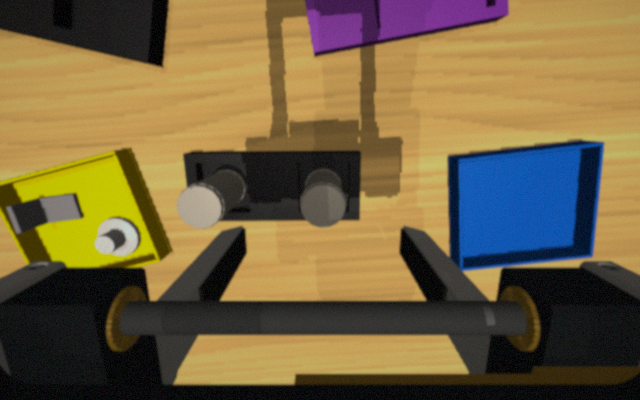

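A stands upright in its cell at (323,205), and B is still standing at (203,205). Moving to B.

```bash
python3 -m creep '[[[0,0,-0.2,0,0,0,94],[0,0,-0.4,0,0,0,94],[0.008,0,-0.546,0,-0.002,0,94],[0.008,0.02,-0.546,0,-0.002,0,94],[0.008,0.02,-0.546,0,-0.002,0,94]]]'; python3 -c "
from h import *
print(rows((.4987,-.073,.04),down(np.radians(86.6))))"
```

```text
time: 8.12
tcp_pos: [0.4968, -0.072, 0.1462]
eef_rot: [-1.571, 0.052, -0.042]
ft_force: [-0.2, 0.1, 0.2]
grip_width: 0.0938
(array([ 0.0131,  0.5311, -0.0037]), array([ 0.0003, -0.    , -0.002 ]))
```

```bash
python3 -m creep '[[[0.013,0.1,-0.004,0,0,0,94],[0.013,0.25,-0.004,0,0,0,94],[0.013,0.4,-0.004,0,0,0,94],[0.013,0.53,-0.004,0,0,0,94],[0.013,0.53,-0.004,0,0,0,94]]]' 40 ; python3 -m creep '[[[0,0,0,0,0,0,30],[0,0,0,0,0,0,30],[0,0,0,0,0,0,30],[0,0,0,0,0,0,30],[0,0,0,0,0,0,30]]]' 40;python3 -m creep '[[[0,0,0,0,0,0,30],[0,0,0,0,0,0,30],[0,0,0,0,0,0,30],[0,0,0,0,0,0,30]]]' 40
```

```text
time: 8.75
tcp_pos: [0.4964, -0.0712, 0.0375]
eef_rot: [-1.569, 0.055, -0.036]
ft_force: [-0.0, 0.2, -0.3]
grip_width: 0.0937
time: 9.38
tcp_pos: [0.4966, -0.0713, 0.0378]
eef_rot: [-1.57, 0.055, -0.036]
ft_force: [-0.6, 0.4, -0.3]
grip_width: 0.0475
time: 9.88
tcp_pos: [0.4965, -0.0715, 0.0378]
eef_rot: [-1.57, 0.055, -0.036]
ft_force: [-0.6, -1.1, -0.4]
grip_width: 0.0391
```

```bash
python3 -m creep '[[[0,-0.1,0,0,0,0,30],[0,-0.2,0,0,0,0,30],[0,-0.3,0,0,0,0,30],[0,-0.4,0,0,0,0,30],[0,-0.4,0,0,0,0,30]]]' 40;for i in 1 2 3; do python3 -m creep '[[[0,0,0,0,0,0,30],[0,0,0,0,0,0,30]]]'; done
```

```text
time: 10.5
tcp_pos: [0.498, -0.0715, 0.1182]
eef_rot: [-1.57, 0.054, -0.037]
ft_force: [-0.4, 0.2, -4.6]
grip_width: 0.0396
time: 10.75
tcp_pos: [0.497, -0.0712, 0.1165]
eef_rot: [-1.569, 0.056, -0.035]
ft_force: [0.4, -0.6, -5.4]
grip_width: 0.0392
time: 11.0
tcp_pos: [0.4966, -0.071, 0.1157]
eef_rot: [-1.569, 0.057, -0.034]
ft_force: [0.8, -0.7, -4.9]
grip_width: 0.0395
time: 11.25
tcp_pos: [0.4966, -0.071, 0.1157]
eef_rot: [-1.569, 0.057, -0.034]
ft_force: [-0.4, 0.1, -5.7]
grip_width: 0.0392
```

B pulls about 5 N, so it is the solid bar. I'll raise it and carry it to the blue tray.

```bash
python3 -m creep '[[[0,-0.15,0,0,0,0,30],[0,-0.28,0,0,0,0,30],[0,-0.28,0.1,0,0,0,30],[0,-0.28,0.25,0,0,0,30],[0,-0.28,0.4,0,0,0,30]]]'; python3 -c "
from h import *
print(rows((.54,.257,.17),down(np.radians(86.6))))"
```

```text
time: 11.88
tcp_pos: [0.5021, 0.0094, 0.172]
eef_rot: [-1.569, 0.057, -0.035]
ft_force: [0.4, -0.3, -4.7]
grip_width: 0.0392
(array([0.117 , 0.0098, 1.247 ]), array([-0.0004,  0.0003, -0.0046]))
```

```bash
python3 -m creep '[[[0.02,0,0.2,0,0,-0.0046,30],[0.04,0,0.4,0,0,-0.0046,30],[0.06,0,0.6,0,0,-0.0046,30],[0.08,0,0.8,0,0,-0.0046,30],[0.1,0,1,0,0,-0.0046,30]]]'; python3 -c "
from h import *
print(rows((.54,.257,.17),down(np.radians(86.6))))"
```

```text
time: 12.5
tcp_pos: [0.5339, 0.2092, 0.172]
eef_rot: [-1.569, 0.046, -0.046]
ft_force: [0.3, -0.2, -3.7]
grip_width: 0.0396
(array([0.0164, 0.0103, 0.2404]), array([-0.0004,  0.0003,  0.0001]))
```

```bash
python3 -m creep '[[[0.016,0,0.12,0,0,0,30],[0.016,0,0.24,0,0,0,30],[0.016,0,0.24,0,0,0,30],[0.016,0.15,0.24,0,0,0,30],[0.016,0.3,0.24,0,0,0,30]]]'; python3 -m creep '[[[0,0.1,0,0,0,0,30],[0,0.18,0,0,0,0,30],[0,0.25,0,0,0,0,30],[0,0.28,0,0,0,0,30],[0,0.28,0,0,0,0,30]]]'; python3 -c "
from h import *
print(rows((.54,.257,.0375),down(np.radians(86.6))))"
```

```text
time: 13.12
tcp_pos: [0.5404, 0.2562, 0.1119]
eef_rot: [-1.569, 0.045, -0.048]
ft_force: [0.1, -0.8, -5.0]
grip_width: 0.0393
time: 13.75
tcp_pos: [0.5405, 0.2562, 0.0558]
eef_rot: [-1.57, 0.045, -0.048]
ft_force: [0.1, -0.1, -4.5]
grip_width: 0.0393
(array([-0.0027,  0.0916,  0.0036]), array([-0.0003,  0.0001,  0.0005]))
```

```bash
python3 -m creep '[[[0,0.03,0,0,0,0,30],[0,0.06,0,0,0,0,30],[0,0.08,0,0,0,0,30],[0,0.09,0,0,0,0,30],[0,0.09,0,0,0,0,30]]]';python3 -m creep '[[[0,0,0,0,0,0,30],[0,0.005,0,0,0,0,30],[0,0.005,0,0,0,0,30]]]'
```

```text
time: 14.38
tcp_pos: [0.5404, 0.2562, 0.0376]
eef_rot: [-1.57, 0.045, -0.047]
ft_force: [-0.8, 0.8, -4.4]
grip_width: 0.0395
time: 14.75
tcp_pos: [0.5407, 0.2563, 0.037]
eef_rot: [-1.569, 0.045, -0.048]
ft_force: [0.6, 0.5, -4.1]
grip_width: 0.0392
```

```bash
python3 -m creep '[[[0,0.005,0,0,0,0,30],[0,0.005,0,0,0,0,30],[0,0.005,0,0,0,0,30]]]';python3 -m creep '[[[0,0,0,0,0,0,60],[0,0,0,0,0,0,90],[0,0,0,0,0,0,90],[0,0,0,0,0,0,90],[0,0,0,0,0,0,90]]]';python3 -m creep '[[[0,0,0,0,0,0,90],[0,-0.15,0,0,0,0,90],[0,-0.3,0,0,0,0,90],[0,-0.45,0,0,0,0,90],[0,-0.6,0,0,0,0,90]]]'; python3 -m creep '[[[-0.2,-0.1,0,0,0,0,90],[-0.4,-0.2,0,0,0,0,90],[-0.5,-0.2,0,0,0,0,90],[-0.5,-0.2,0,0,0,0,90]]]';python3 - <<'E'
from h import *
t=snapshot("top")[100:220,160:480,::-1];s=snapshot("side")[100:270,220:420,::-1]
cv2.imwrite("pics/endt.png",cv2.resize(t,None,fx=2.5,fy=2.5,interpolation=2))
cv2.imwrite("pics/ends.png",cv2.resize(s,None,fx=3,fy=3,interpolation=2))
E
```

```text
time: 15.12
tcp_pos: [0.5411, 0.2563, 0.0369]
eef_rot: [-1.569, 0.044, -0.049]
ft_force: [-0.3, -1.1, 1.4]
grip_width: 0.0389
time: 15.75
tcp_pos: [0.5411, 0.2563, 0.0368]
eef_rot: [-1.569, 0.044, -0.049]
ft_force: [-0.1, -0.5, -0.6]
grip_width: 0.0857
time: 16.38
tcp_pos: [0.5406, 0.2562, 0.1577]
eef_rot: [-1.569, 0.044, -0.049]
ft_force: [-0.1, 0.1, -1.0]
grip_width: 0.0901
time: 16.88
tcp_pos: [0.44, 0.2624, 0.1983]
eef_rot: [-1.568, 0.042, -0.049]
ft_force: [-0.6, -0.2, -0.6]
grip_width: 0.0899
```

View pics/ends.png

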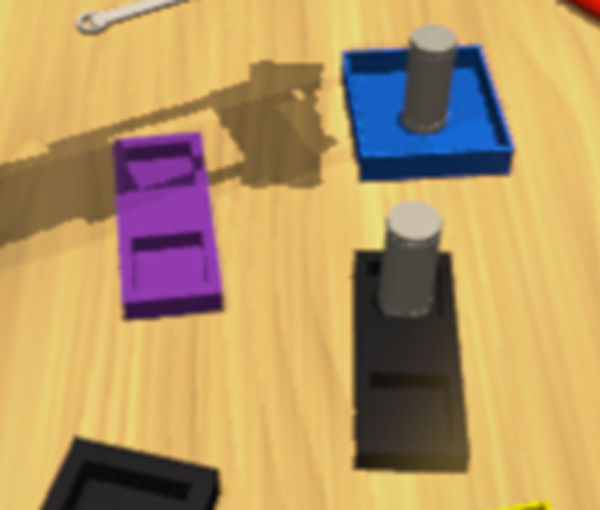

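View pics/endt.png

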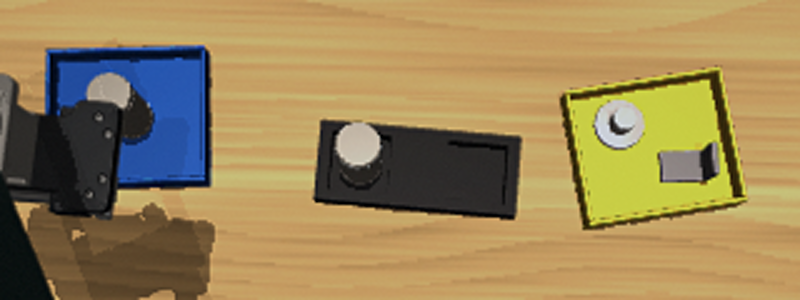

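The side crop shows the solid bar standing upright in the blue tray at (425,80) and the hollow bar in the holder's +y cell at (410,260). The top crop agrees, and the gripper is clear of everything. Handing in.

```bash
python3 -c "
from bench import r
print(r.finish_job())"
```

```text
the job is handed in; nothing more can be done
None
```

I found the solid bar by lifting both, put it in the blue tray, and handed the job in at about 17 s.

- **Weighing:** the bar at place_a pulled about 1.4 N, so it is the hollow one, and I put it back in its own cell. The bar at place_b pulled about 5 N, so it is the solid one.
- **Last checks:** the final side and top pictures show the solid bar upright in the blue tray and the hollow bar upright in the holder's +y cell. The other cell is empty and the gripper is clear, about 0.2 m above the bench.
- **Readings:** the wrist force is noisy by about 1 N. The two weights are far enough apart that this leaves no doubt which is which. No check failed or disagreed. The hand-in gives no verdict, and I could not measure the loads on the tray and holder directly.

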